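# Catch brake pads from a gated chute

### The job

Pick up the orange tray by its black handle and hold it up under the lip of the steel chute, pushing its rim up against the red feet of the yoke so that the yellow gate lifts to its stop and all three brake pads slide down into the held tray; the feet hang at a height that differs each time, so feel for them and for the stop, pushing slowly and gently, never hard against the stop. Then set the tray with the three pads down squarely in the middle of the mat with the yellow and black border and let go. Drop no pad on the table and leave the brake disc, the spray can and the wrench alone.

Things in the scene. Friction and masses are not known exactly. Their poses are not given: they have to be found in the camera images.
- chute: white machine with an open steel chute, fixed to the table. Origin: on the table below the middle of the chute's lip. The chute comes down at 38 degrees along its own -y; trough 44 mm wide inside, 52 outside, side walls 26 mm high, floor 4 mm thick. A post stands under it 115 to 145 mm behind the lip (+y); the machine's body (240 mm wide, 400 high) starts 200 mm behind the lip.
- lip (a point): middle of the chute's lip (the lower edge of its floor), 195 mm above the table; axes as the chute's, -y points downstream, away from the machine
- gateway (a point): fixed point at lip height where the yellow gate plate hangs, 14 mm in front of the lip. The gate (52 mm wide) slides straight up 26 mm to a hard stop and must rise about 22 mm for the pads to pass; with its red yoke it weighs about 1.7 N and falls shut by itself. Gate and yoke reach up to 32 mm above the lip when shut and rise together.
- feet (a point): fixed point 42 mm below the lip, 30 mm in front of it, midway between the yoke's two red feet. Each foot is flat, covering 45 to 67 mm to either side (x) and 12 to 48 mm in front of the lip (-y). Gate shut, the undersides of both feet hang level, 0 to 30 mm below this point: the yoke is clamped at a different height each time, not measured; feel for it (or see it).
- tray: orange open tray, 120 mm (x) by 150 mm (y) by 75 mm high, walls and floor 4 mm, about 0.2 kg. Origin: centre of its underside. Its two 150 mm side walls (centre lines at x = +-58 mm) fit under the two feet of the yoke. A black upright fin handle stands on its -x side, which faces the robot.
- tray_grip (a point): point to grip on the tray's handle, at x = -98 mm and 125 mm above the tray's underside. The handle is a block 22 mm thick (y), 36 mm long (x, from -116 to -80 mm), upright from 20 to 140 mm above the tray's underside, so its top is 65 mm above the rim; a lower web (below the rim) joins it to the tray
- pad_a: one of three brake pads, a block 38 x 64 x 18 mm of about 0.09 kg, red-brown friction lining, the lowest in the chute, nearest the gate; at the start they lie in a line down the chute, held back by its gate. Origin: centre of its steel underside; long side along its y.
- pad_b: one of three brake pads, a block 38 x 64 x 18 mm of about 0.09 kg, black friction lining, the middle one; at the start they lie in a line down the chute, held back by its gate. Origin: centre of its steel underside; long side along its y.
- pad_c: one of three brake pads, a block 38 x 64 x 18 mm of about 0.09 kg, grey friction lining, the uppermost; at the start they lie in a line down the chute, held back by its gate. Origin: centre of its steel underside; long side along its y.
- mat: black rubber mat with a yellow and black border, 180 mm (x) by 210 mm (y), 3 mm thick, fixed to the table. Origin: centre of its underside; x and y along its edges. Tray square on it: the tray's 150 mm sides along the mat's 210 mm sides.
- table: blue table, its top at height 0
- disc: bystander: steel brake disc lying flat, 124 mm across, 28 mm high; origin: centre of its underside
- cleaner: bystander: upright spray can with a red label, 56 mm across, 170 mm high; origin: centre of its underside
- wrench: bystander: steel wrench lying flat, 170 mm long along its x; origin under its middle
Things that resemble listed ones, but are neither listed nor needed, are in the scene too. What is shaped like the pad_b but pink, purple or turquoise is not meant.

How it is judged:
By the outcome, as a careful person would: the job done as asked, in the order asked, and still so for the second after the job is handed in, with the robot touching nothing.
It also fails if it takes over 58 s, if anything falls off the work surface, if the arm or the gripper's body presses on something with over 40 N, if the wrist force passes 120 N, or if a joint passes its speed limit or range.

### The arm

A 7-joint arm with a two-finger parallel gripper is mounted at the origin on the work surface. World frame = base frame: x ahead of the robot, y to its left, z up, the work surface at z = 0. Lengths are in mm, angles in rad, forces in N, time in s.
With the tool pointing down it reaches from about 400 to 925 mm from the base axis. Payload 5.6 kg.
Tool frame: the origin (TCP) lies where the fingers leave the gripper's body, on its centre line; the fingertips stand 73 mm ahead of it and the grasp point (between the pads) lies 54 mm ahead of it; z points along the fingers, y is the line along which they close (so a half turn about z gives the same grasp; the last joint's range is limited). The gripper opens to 85 mm and grips with 20 to 120 N. Pads are 22 mm wide; open, the fingers measure 114 mm over their backs; the gripper's body (76 mm by 85 mm) begins 54 mm behind the grasp point. The pads swing forward as they close: fully open they stand 13 mm farther back than shut.
Start: joints at [-1.353, 0.468, -0.012, 1.603, 0.006, 1.071, -0.056], TCP at [167.642, 628.014, 303.89] pointing down, gripper open.
Joint ranges: [-2.53, 2.53], [-0.31, 2.02], [-1.57, 1.55], [0.28, 2.44], [-1.29, 4.43], [0.15, 1.84], [-2.92, 2.92]. Speed limits (rad/s): [2.57, 2.57, 3.14, 3.14, 3.14, 3.14, 3.14].

### API

Orientations are given as [roll, pitch, yaw] about the fixed x, y, z axes, in that order (R = Rz(yaw) Ry(pitch) Rx(roll)).
In Python, from plant import env gives the robot as it stands.
- The arm moves only by the tool carry_out, never from a script. Its argument "moves" is text: rows parted by semicolons, each of 7 numbers parted by spaces: the shift along the world's x, y, z in units of 200 mm (1.0 is 200 mm), then the turn, a rotation vector about the world's x, y, z in units of 0.5 rad (1.0 is 0.5 rad), then the opening, from -1 (shut) to 1 (fully open). A call has 1 to 10 rows; each row is the pose to reach, as a shift and turn from the pose commanded when the call began; what a row does not reach only later rows make up. A row lasts 1/12 s, in which the tool goes at most 41.7 mm and 7.16 degrees, less where a joint would pass 70% of its speed; a pose out of reach is approached as far as the arm can. A call with a number of a shift or a turn outside -1 to 1 is refused whole. A call with a gripper value outside its range is refused whole. The fingers move at their own pace and stop on an object; "squeeze" is the grip in N (left out, the last holds). Time passes only in rows, so rows that repeat a pose let the fingers close. It gives the time, the measured TCP pose, the force, the opening and the grip force at its end, in the units of the state.
- env.state(): the state, without advancing time (a new reading comes with each control period).
- env.camera(name): name is "scene" or "top" or "wrist"; returns a dict with "image" (384x512x3 uint8, red, green, blue), "intrinsics" (3x3 intrinsics, pixels), "origin" and "rotation" of the camera in the world; the wrist camera has in their place "hand_eye" (4x4, takes a point from camera to tool coordinates, whose origin is the TCP and whose axes are the flange's). Camera axes: x right, y up, looking along -z (the intrinsics and any distortion apply to the point x, -y, -z); pixel columns grow to the right and rows downward; lengths in mm; the calibration is good to about 2 mm. A picture is of the moment at which its call begins: read the wrist's pose just before it. There is no depth.
- env.sign_off(): hands the job in; it is judged then, once.
Trained networks look in a picture, given as the dict that the camera call returned (one of the last four; its "shot" number tells which), for a name from the list of things; names that differ only in an ending like _2 or _b are one class to them, and where a whole thing is asked for, a point or a joint stands for the part that bears it (a point fixed in the world has none). Each returns a list of dicts, best first, with "conf" (0 to 1); they miss things now and then, are a little off and sometimes report something else, mostly with a low value. They report only what shows in the picture. A call takes as long as a camera call. They do not tell look-alikes from the thing itself.
- env.spot_in(label, picture): "xy" ([column, row] in pixels, amid what is visible of it).
- env.pinpoint(label, picture): "xy" ([column, row] in pixels: a listed point, or the origin of a listed thing).
The state is a dict: "t": time; "qpos": joint angles; "qd": joint speeds; "joint_torque": joint torques, N m; "tool_pos": TCP position; "eef_rot": TCP orientation; "wrist_force": force on the tool from outside, world axes, zero at the start; "wrist_torque": the same for the moment, N m; "opening": opening from 0.0 (shut) to 1.0 (fully open); "finger_force": force on a finger pad.
Only numpy, scipy, OpenCV 4.12 (cv2) and the standard library are available. Lean on these libraries where they do the work, as an engineer would, in place of code of your own. Each camera call takes 0.05 s, during which the arm holds its last target. There are 200 camera calls.

## Working session

There is one attempt and no reset: what is moved stays moved. The work goes in short steps, Python scripts to look and compute and a tool call to move; the robot and the scene stay as the last step left them, time stands still between calls to the robot, and variables do not carry over. Pictures are saved under pics/ and viewed, at most 10 in all, crops included, and the job is handed in when it is done.

Besides the shell and the picture viewer there is one more tool, called after ">>>" by a JSON object that holds its "method" and its "body". carry_out: Moves the arm, as the interface text tells. Its arguments: {"type":"object","properties":{"moves":{"type":"string"},"squeeze":{"type":"number"}},"required":["moves"]}

```bash
ls; mkdir -p pics; cat > h.py <<'E'
import numpy as np, cv2
from plant import env
def ray(c,uv):
    K=np.array(c["intrinsics"]);u=(uv[0]-K[0,2])/K[0,0];v=(uv[1]-K[1,2])/K[1,1]
    d=np.array(c["rotation"])@np.array([u,-v,-1.0]);return np.array(c["origin"],float),d
def at(c,uv,z):
    o,d=ray(c,uv);return o+d*(z-o[2])/d[2]
def proj(c,P):
    p=np.array(c["rotation"]).T@(np.atleast_2d(P)-np.array(c["origin"])).T
    K=np.array(c["intrinsics"]);return np.stack([K[0,0]*p[0]/-p[2]+K[0,2],K[1,1]*-p[1]/-p[2]+K[1,2]],1)
E
python3 - <<'E'
from h import *
Z=dict(tray=0,tray_grip=125,mat=0,lip=195,gateway=195,feet=153,chute=0,disc=0,cleaner=0,wrench=0,pad_a=0)
ims=[]
for n in("scene","top"):
    c=env.camera(n);ims.append(c["image"]);print(n,[k for k in c if k!="image"],np.round(c["origin"]))
    for l,z in Z.items():
        for r in env.pinpoint(l,c)[:4]: print(l,round(r["conf"],2),np.round(r["xy"]),np.round(at(c,r["xy"],z)))
    cv2.imwrite(f"pics/{n}0.png",cv2.resize(c["image"][:,:,::-1],(800,600)))
s=env.state();print(s["t"],s["eef_rot"],s["wrist_force"])
E
```

```text
pics
scene ['intrinsics', 'origin', 'rotation', 'shot'] [1551. -501.  913.]Traceback (most recent call last):
  File "<stdin>", line 7, in <module>
  File "h.py", line 7, in at
    o,d=ray(c,uv);return o+d*(z-o[2])/d[2]
                                      ~^^^
IndexError: invalid index to scalar variable.
```

```bash
python3 - <<'E'
from h import *
c=env.camera("scene");print(c["rotation"],c["intrinsics"])
E
sed -i 's/^from plant import env/from plant import env\nfrom scipy.spatial.transform import Rotation as Ro\ndef RM(c):\n    r=np.array(c["rotation"],float)\n    return r if r.shape==(3,3) else Ro.from_euler("xyz",r.ravel()).as_matrix()/; s/np.array(c\["rotation"\])/RM(c)/g' h.py
python3 - <<'E'
from h import *
Z=dict(tray=0,tray_grip=125,mat=0,lip=195,gateway=195,feet=153,chute=0,disc=0,cleaner=0,wrench=0,pad_a=0)
for n in("scene","top"):
    c=env.camera(n);print(n,np.round(c["origin"]))
    for l,z in Z.items():
        for r in env.pinpoint(l,c)[:4]: print(l,round(r["conf"],2),np.round(r["xy"]),np.round(at(c,r["xy"],z)))
    cv2.imwrite(f"pics/{n}0.png",cv2.resize(c["image"][:,:,::-1],(800,600)))
s=env.state();print(s["t"],s["eef_rot"],s["wrist_force"])
E
```

```text
[0.96498093 0.01879288 1.11719576] [[454.04524591   0.         259.31285649]
 [  0.         454.04524591 187.43696147]
 [  0.           0.           1.        ]]
scene [1551. -501.  913.]
tray 0.62 [231. 249.] [ 609. -155.    0.]
tray_grip 0.94 [223. 193.] [ 498. -124.  125.]
mat 0.63 [148. 262.] [ 547. -387.    0.]
lip 0.69 [320. 174.] [631. 127. 195.]
lip 0.28 [204. 298.] [ 920. -335.  195.]
gateway 0.94 [317. 171.] [616. 127. 195.]
feet 0.73 [311. 183.] [608. 114. 153.]
disc 0.62 [308. 265.] [769.  16.  -0.]
cleaner 0.91 [260. 278.] [ 750. -127.    0.]
cleaner 0.4 [343. 146.] [254. 488.   0.]
wrench 0.93 [203. 298.] [ 747. -293.    0.]
pad_a 0.68 [361. 130.] [171. 637.   0.]
pad_a 0.68 [355. 232.] [712. 215.   0.]
pad_a 0.66 [375. 254.] [818. 210.   0.]
pad_a 0.56 [306. 193.] [466. 188.   0.]
top [ 501.  -53. 1247.]
tray 0.81 [292. 198.] [ 610. -151.    0.]
mat 0.66 [369. 214.] [ 566. -381.    0.]
mat 0.18 [190. 188.] [635. 155.   0.]
lip 0.84 [185. 186.] [619. 135. 195.]
gateway 0.57 [194. 187.] [619. 112. 195.]
feet 0.26 [190. 188.] [620. 129. 153.]
chute 0.88 [200. 195.] [615. 123.   0.]
disc 0.85 [233. 148.] [760.  28.   0.]
cleaner 0.79 [284. 150.] [ 757. -127.    0.]
cleaner 0.46 [124. 178.] [662. 357.   0.]
wrench 0.59 [336. 150.] [ 759. -283.    0.]
pad_a 0.81 [138. 251.] [447. 303.   0.]
pad_a 0.77 [176. 158.] [726. 199.   0.]
pad_a 0.74 [182. 242.] [473. 173.   0.]
pad_a 0.71 [174. 182.] [655. 203.   0.]
1.35 [-3.14156299e+00  6.89424187e-05  2.88074520e+00] [-0.6002147  -0.02257353  0.63363646]
```

View pics/scene0.png

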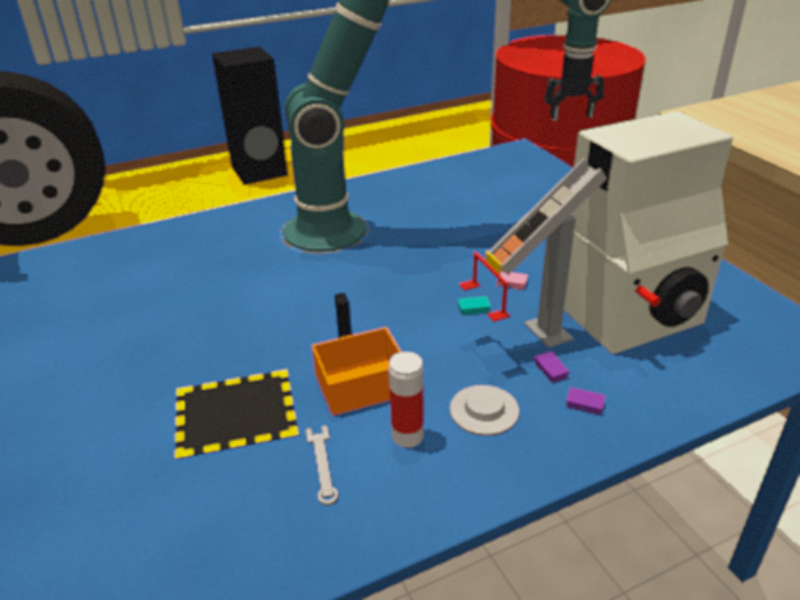

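View pics/top0.png

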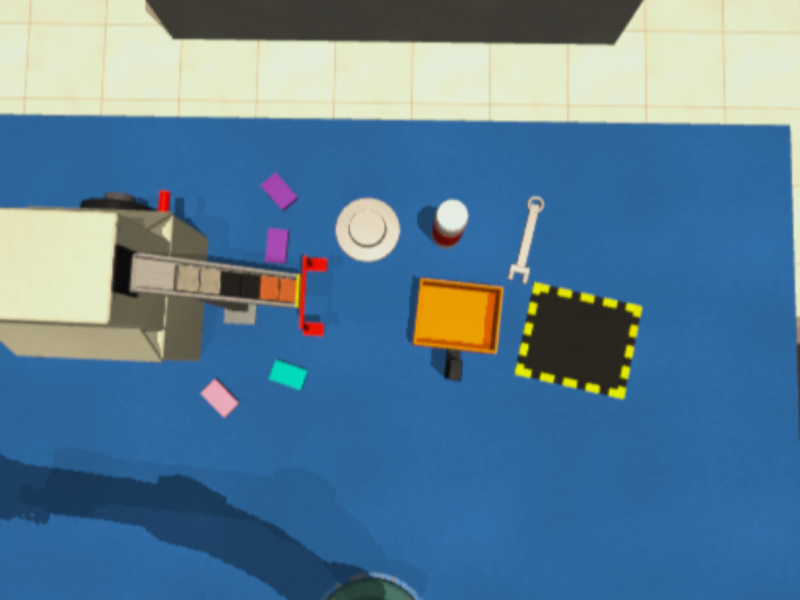

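```bash
cat > shot.py <<'E'
import sys
from h import *
import pickle
d={}
for n in sys.argv[2:]:
    s=env.state();c=env.camera(n);c["state"]=s;d[n]=c
pickle.dump(d,open(sys.argv[1],"wb"))
E
python3 shot.py a.pkl scene top
cat > fit.py <<'E'
import pickle
from h import *
from scipy.optimize import minimize
def box(x,y,yaw,hx,hy,z0,z1):
    a=np.array([[sx*hx,sy*hy,z] for z in(z0,z1) for sx in(-1,1) for sy in(-1,1)]);c,s=np.cos(yaw),np.sin(yaw)
    return np.c_[x+c*a[:,0]-s*a[:,1],y+s*a[:,0]+c*a[:,1],a[:,2]]
def sil(c,P,S=8):
    m=np.zeros((384,512),np.uint8);h=cv2.convexHull(proj(c,P).astype(np.float32))
    cv2.fillConvexPoly(m,np.round(h*2**S).astype(np.int32),255,cv2.LINE_AA,S);return m/255.
def mask(c,lo,hi,near=None):
    m=cv2.inRange(cv2.cvtColor(c["image"],cv2.COLOR_RGB2HSV),lo,hi)
    k,l,st,ce=cv2.connectedComponentsWithStats(cv2.morphologyEx(m,cv2.MORPH_CLOSE,np.ones((3,3)))) 
    i=1+np.argmax(st[1:,4]) if near is None else l[int(near[1]),int(near[0])]
    return (l==i).astype(float)
def fit(cs,ms,p0,dims):
    f=lambda p:sum(np.abs(sil(c,box(*p[:2],p[2],*dims))-m).sum() for c,m in zip(cs,ms))
    best=None
    for a in(-.1,0,.1):
        r=minimize(f,[p0[0],p0[1],p0[2]+a],method="Nelder-Mead",options=dict(initial_simplex=[[p0[0],p0[1],p0[2]+a],[p0[0]+15,p0[1],p0[2]+a],[p0[0],p0[1]+15,p0[2]+a],[p0[0],p0[1],p0[2]+a+.1]],xatol=.01,fatol=.01))
        if best is None or r.fun<best.fun:best=r
    return best
E
python3 - <<'E'
from fit import *
d=pickle.load(open("a.pkl","rb"));S,T=d["scene"],d["top"]
print("state",d["top"]["state"]["t"])
o=((5,150,90),(22,255,255))
for cs,nm in(([T],"T"),([S],"S")):
    ms=[mask(c,*o,near=proj(c,[[606,-152,5]])[0] if c is T else (225,240)) for c in cs]
    print([m.sum() for m in ms])
    r=fit(cs,ms,(608,-152,-.08),(60,75,0,75));print("tray",nm,np.round(r.x,3),r.fun)
for c in(T,S):
    m=mask(c,(20,120,120),(35,255,255));hsv=cv2.cvtColor(c["image"],cv2.COLOR_RGB2HSV)
    y=cv2.inRange(hsv,(22,130,120),(35,255,255))
    q=proj(c,box(560,-385,-.1,115,130,0,3)).min(0),proj(c,box(560,-385,-.1,115,130,0,3)).max(0)
    w=np.zeros_like(y);w[int(q[0][1]):int(q[1][1]),int(q[0][0]):int(q[1][0])]=1
    pts=np.argwhere((y>0)&(w>0))[:,::-1]
    hull=cv2.convexHull(pts.astype(np.int32));m=np.zeros((384,512),np.uint8);cv2.fillConvexPoly(m,hull,1)
    r=fit([c],[m.astype(float)],(560,-385,-.15),(90,105,2,3));print("mat",np.round(r.x,3),r.fun,m.sum())
a=cv2.resize(T["image"][150:225,120:220,::-1],(800,600),interpolation=cv2.INTER_CUBIC)
b=cv2.resize(S["image"][150:210,280:360,::-1],(800,600),interpolation=cv2.INTER_CUBIC)
cv2.imwrite("pics/ta.png",a);cv2.imwrite("pics/sb.png",b)
E
```

```text
state 1.4
[np.float64(2287.0)]
tray T [ 5.95012e+02 -1.47422e+02 -1.01000e-01] 173.88235294117646
[np.float64(2121.0)]
tray S [ 5.91869e+02 -1.54013e+02 -2.74000e-01] 496.956862745098
mat [ 5.58141e+02 -3.83277e+02 -2.03000e-01] 103.89803921568628 4397
mat [ 5.56034e+02 -3.83281e+02 -2.05000e-01] 123.89019607843137 3328
```

View pics/ta.png

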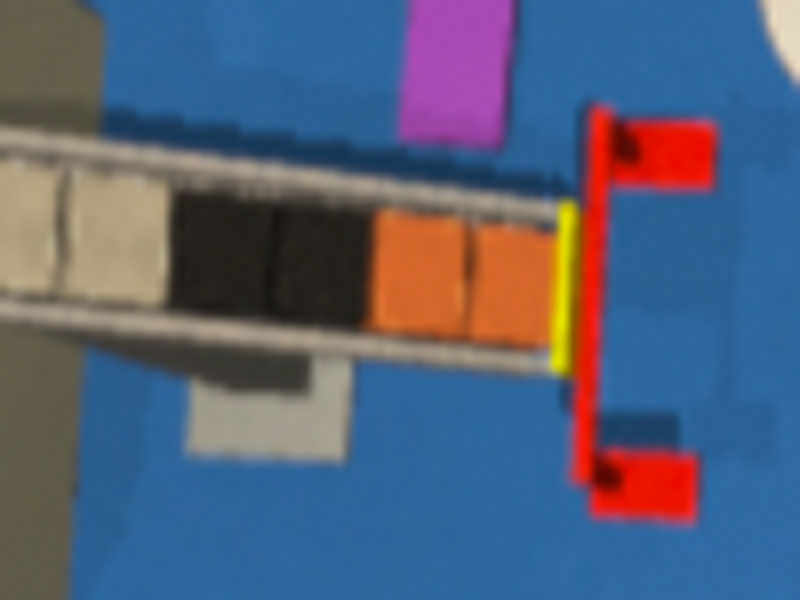

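View pics/sb.png

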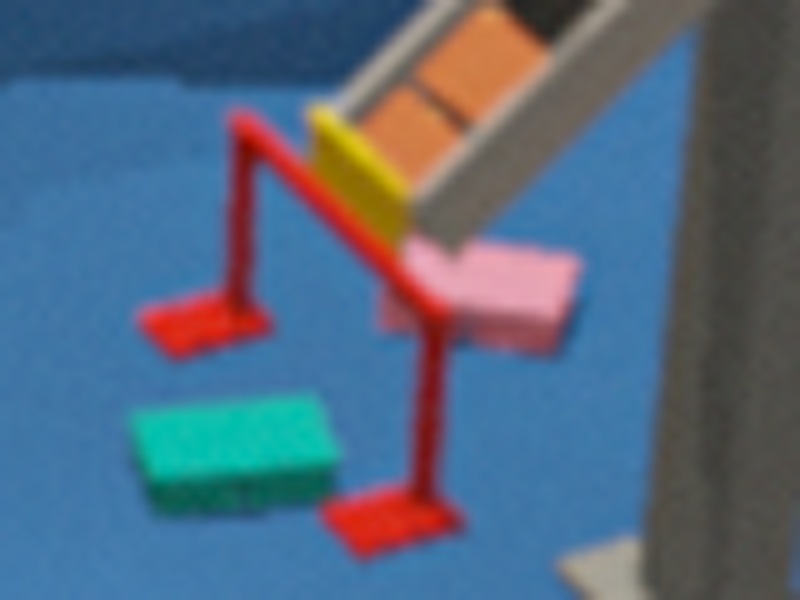

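```bash
python3 - <<'E'
from fit import *
from scipy.optimize import least_squares
d=pickle.load(open("a.pkl","rb"));S,T=d["scene"],d["top"]
tp=[((698,455),(-45,-48)),((697,522),(-67,-48)),((590,518),(-67,-12)),((717,120),(67,-48)),((715,190),(45,-48))]
sp=[((138,320),(-67,-48)),((178,358),(-45,-48)),((272,325),(-45,-12)),((320,515),(45,-48)),((362,560),(67,-48)),((465,525),(67,-12))]
gt=[((565,203),(26,-14)),((561,373),(-26,-14))]
def W(p,l,z):
    c,s=np.cos(p[2]),np.sin(p[2]);return np.array([p[0]+c*l[0]-s*l[1],p[1]+s*l[0]+c*l[1],z])
def res(p,per=False):
    r=[]
    for (u,l) in tp: r.append(proj(T,W(p,l,p[3]))[0]-(np.array(u)/8+[119.5,149.5]))
    for (u,l) in sp: r.append(proj(S,W(p,l,p[3]))[0]-(np.array(u)/10+[279.5,149.5]))
    for (u,l) in gt: r.append(proj(T,W(p,l,p[4]))[0]-(np.array(u)/8+[119.5,149.5]))
    return np.concatenate(r)
r=least_squares(res,[619,130,-.1,140,225]);print("chute",np.round(r.x,3));print(np.round(r.fun.reshape(-1,2),1).tolist())
for c in(T,S):
    hsv=cv2.cvtColor(c["image"],cv2.COLOR_RGB2HSV)
    m=cv2.inRange(hsv,(4,130,40),(24,255,255))
    k,l,st,ce=cv2.connectedComponentsWithStats(m);q=proj(c,[[595,-147,5]])[0].astype(int);i=l[q[1],q[0]]
    mm=(l==i);pts=np.argwhere(mm)[:,::-1].astype(np.int32);h=cv2.convexHull(pts);M=np.zeros((384,512),np.uint8);cv2.fillConvexPoly(M,h,1)
    print(mm.sum(),M.sum())
    if c is T:
        for dd in ((60,75,0,75),(60,75,74,75)):
            f=fit([c],[M.astype(float)],(600,-150,-.1),dd);print("tray",np.round(f.x,3),f.fun)
    x0,y0=(255,170) if c is T else (190,175)
    cv2.imwrite(f"pics/tr{'T' if c is T else 'S'}.png",cv2.resize(c["image"][y0:y0+75,x0:x0+100,::-1],(400,300),interpolation=cv2.INTER_CUBIC))
a=np.vstack([cv2.imread("pics/trT.png"),cv2.imread("pics/trS.png")]);cv2.imwrite("pics/tr.png",a)
E
```

```text
chute [ 6.19362e+02  1.32587e+02 -2.40000e-02  1.32272e+02  2.20887e+02]
[[0.3, 0.1], [0.0, -0.1], [-0.0, -0.1], [0.1, 0.6], [-0.1, -0.1], [0.0, 0.1], [-0.5, -0.1], [0.4, 0.3], [0.2, 0.1], [-0.1, -0.3], [0.4, -0.1], [0.4, 0.1], [-0.3, -0.3]]
2306 2386
tray [ 5.95878e+02 -1.49016e+02 -8.70000e-02] 91.20000000000002
tray [ 5.94693e+02 -1.48514e+02 -9.00000e-02] 73.0
2145 2339
```

View pics/tr.png

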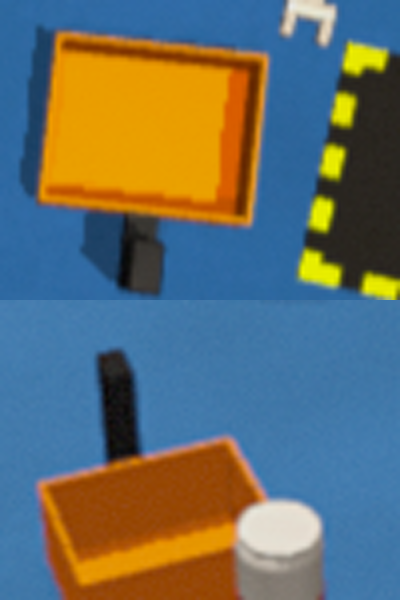

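```bash
python3 - <<'E'
from fit import *
from scipy.optimize import least_squares
d=pickle.load(open("a.pkl","rb"));S,T=d["scene"],d["top"]
L=[(T,(57,31),(60,75,75)),(T,(269,55),(60,-75,75)),(T,(251,226),(-60,-75,75)),(T,(38,203),(-60,75,75)),
(T,(130,237),(-80,11,140)),(T,(163,240),(-80,-11,140)),(T,(160,295),(-116,-11,140)),(T,(124,290),(-116,11,140)),
(S,(38,183),(-60,-75,75)),(S,(233,138),(-60,75,75)),(S,(82,285),(60,-75,75))]
def res(p):
    r=[];c,s=np.cos(p[2]),np.sin(p[2])
    for C,u,l in L:
        o=np.array([255,170]) if C is T else np.array([190,175])
        r.append(proj(C,[p[0]+c*l[0]-s*l[1],p[1]+s*l[0]+c*l[1],l[2]])[0]-(np.array(u)/4+o-.4))
    return np.concatenate(r)
r=least_squares(res,[600,-150,-.1],loss="soft_l1");print(np.round(r.x,3));print(np.round(res(r.x).reshape(-1,2),1).tolist())
p=r.x;print("grip",p[0]-104*np.cos(p[2]),p[1]-104*np.sin(p[2]))
print(env.state()["tool_pos"])
E
```

```text
[ 5.95448e+02 -1.48237e+02 -1.00000e-01]
[[-0.1, -0.0], [-0.2, 0.1], [-0.3, -0.3], [-0.2, -0.9], [0.2, 0.1], [0.3, 0.3], [-0.5, 0.1], [0.2, 0.4], [0.1, 0.1], [-0.5, -0.1], [-0.2, 0.3]]
grip 491.9662177592523 -137.87153456549274
[167.60813907 628.01979898 303.88676683]
```

>>> {"method": "carry_out", "body": {"moves": "1 -1 0 0 0 0 1;1 -1 0 0 0 0 1;1 -1 0 0 0 0 1;1 -1 0 0 0 0 1;1 -1 0 0 0 0 1;1 -1 0 0 0 0 1;1 -1 0 0 0 0 1;1 -1 0 0 0 0 1"}}

```text
t: 2.12
tool_pos: [374.1, 421.7, 304.3]
eef_rot: [-3.14, 0.004, 2.869]
wrist_force: [1.1, -0.1, -0.1]
opening: 0.998
finger_force: 0.0
```

>>> {"method": "carry_out", "body": {"moves": "0.2 -1 0 0 0 0 1;0.2 -1 0 0 0 0 1;0.2 -1 0 0 0 0 1;0.2 -1 0 0 0 0 1;0.2 -1 0 0 0 0 1;0.2 -1 0 0 0 0 1"}}

```text
t: 2.62
tool_pos: [409.1, 220.9, 304.2]
eef_rot: [-3.139, 0.001, 2.871]
wrist_force: [-1.0, 0.5, 0.2]
opening: 1.0
finger_force: 0.0
```

>>> {"method": "carry_out", "body": {"moves": "0.2 -1 0 0 0 0.32 1;0.2 -1 0 0 0 0.32 1;0.2 -1 0 0 0 0.32 1;0.2 -1 0 0 0 0.32 1;0.2 -1 0 0 0 0.32 1;0.2 -1 0 0 0 0.32 1"}}

```text
t: 3.12
tool_pos: [448.7, 20.9, 304.6]
eef_rot: [-3.14, 0.002, 3.03]
wrist_force: [0.9, 0.1, -0.2]
opening: 0.999
finger_force: 0.0
```

>>> {"method": "carry_out", "body": {"moves": "0.22 -0.83 -0.1 0 0 0 1;0.22 -0.83 -0.1 0 0 0 1;0.22 -0.83 -0.1 0 0 0 1;0.22 -0.83 -0.1 0 0 0 1;0.22 -0.83 -0.1 0 0 0 1;0.22 -0.83 -0.1 0 0 0 1;0.22 -0.83 -0.1 0 0 0 1"}}

```text
t: 3.7
tool_pos: [491.7, -137.1, 283.6]
eef_rot: [3.141, -0.001, 3.04]
wrist_force: [-0.2, -0.5, 0.3]
opening: 1.002
finger_force: 0.0
```

```bash
python3 shot.py b.pkl wrist scene
python3 - <<'E'
import pickle;from h import *
d=pickle.load(open("b.pkl","rb"));c=d["wrist"];s=c["state"]
print(s["t"],s["tool_pos"],s["eef_rot"],s["wrist_force"]);print(np.round(c["hand_eye"],3),[k for k in c])
cv2.imwrite("pics/w1.png",c["image"][:,:,::-1])
E
```

```text
3.7 [ 491.6742116  -137.11119326  283.61807293] [ 3.14106487e+00 -8.54384351e-04  3.04049287e+00] [-0.20077512 -0.4888271   0.27143454]
[[  0.      0.961   0.275  70.359]
 [  1.     -0.     -0.     -1.115]
 [ -0.      0.275  -0.961 -69.625]
 [  0.      0.      0.      1.   ]] ['image', 'intrinsics', 'hand_eye', 'shot', 'state']
```

View pics/w1.png

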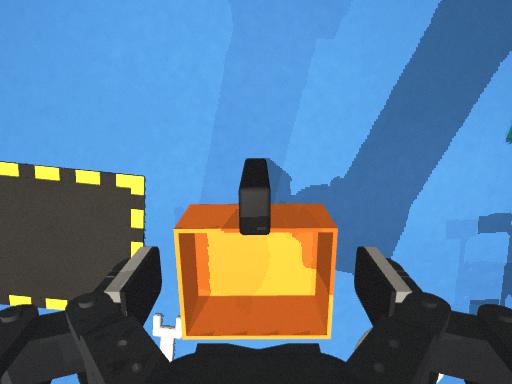

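```bash
cat >> h.py <<'E'
def wcam(c):
    s=c["state"];F=np.eye(4);F[:3,:3]=Ro.from_euler("xyz",s["eef_rot"]).as_matrix();F[:3,3]=s["tool_pos"]
    M=F@np.array(c["hand_eye"]);return dict(c,origin=M[:3,3],rotation=M[:3,:3])
E
python3 - <<'E'
from fit import *
from scipy.optimize import least_squares
C=wcam(pickle.load(open("b.pkl","rb"))["wrist"])
L=[((175,230),(-60,-75,75)),((337.5,229),(-60,75,75)),((184,339),(60,-75,75)),((331,338),(60,75,75)),((240,234),(-80,-11,140)),((270,234),(-80,11,140))]
def res(p):
    c,s=np.cos(p[2]),np.sin(p[2])
    return np.concatenate([proj(C,[p[0]+c*l[0]-s*l[1],p[1]+s*l[0]+c*l[1],l[2]])[0]-np.array(u) for u,l in L])
r=least_squares(res,[595,-148,-.1],loss="soft_l1");print(np.round(r.x,3));print(np.round(res(r.x).reshape(-1,2),1).tolist())
p=r.x;print("grip",p[0]-104*np.cos(p[2]),p[1]-104*np.sin(p[2]))
E
```

```text
[ 5.92503e+02 -1.49100e+02 -9.00000e-02]
[[-1.3, -1.5], [0.7, -2.1], [-0.7, -0.0], [0.5, -0.4], [-0.4, 2.0], [0.8, 1.7]]
grip 488.9259305273121 -139.72845888204947
```

>>> {"method": "carry_out", "body": {"moves": "-0.01 -0.01 -0.2 0 0 0.01 1;-0.01 -0.01 -0.4 0 0 0.01 1;-0.01 -0.01 -0.51 0 0 0.01 1;-0.01 -0.01 -0.51 0 0 0.01 1;-0.01 -0.01 -0.51 0 0 0.01 1", "squeeze": 100}}

```text
t: 4.22
tool_pos: [489.5, -138.5, 181.7]
eef_rot: [3.141, -0.002, 3.048]
wrist_force: [0.4, 0.3, -0.4]
opening: 0.998
finger_force: 0.0
```

>>> {"method": "carry_out", "body": {"moves": "0 0 0 0 0 0 -1;0 0 0 0 0 0 -1;0 0 0 0 0 0 -1;0 0 0 0 0 0 -1;0 0 0 0 0 0 -1;0 0 0 0 0 0 -1;0 0 0 0 0 0 -1;0 0 0 0 0 0 -1;0 0 0 0 0 0 -1", "squeeze": 110}}

```text
t: 4.97
tool_pos: [490.0, -139.8, 182.8]
eef_rot: [3.141, 0.001, 3.046]
wrist_force: [-1.8, 1.4, 6.4]
opening: 0.239
finger_force: 107.3
```

>>> {"method": "carry_out", "body": {"moves": "0 0 0.05 0 0 0 -1;0 0 0.1 0 0 0 -1;0 0 0.18 0 0 0 -1;0 0 0.18 0 0 0 -1;0 0 0.18 0 0 0 -1;0 0 0.18 0 0 0 -1", "squeeze": 115}}

```text
t: 5.47
tool_pos: [489.4, -139.8, 217.7]
eef_rot: [3.141, -0.0, 3.046]
wrist_force: [0.3, -0.1, -2.5]
opening: 0.237
finger_force: 112.7
```

```bash
python3 shot.py c.pkl wrist scene
python3 - <<'E'
import pickle;from h import *
d=pickle.load(open("c.pkl","rb"))
a=d["wrist"]["image"][:,:,::-1];b=d["scene"]["image"][170:290,150:310,::-1]
cv2.imwrite("pics/c.png",np.hstack([cv2.resize(a,(400,300)),cv2.resize(b,(400,300))]))
s=d["wrist"]["state"];print(s["tool_pos"],s["eef_rot"],s["wrist_force"],s["wrist_torque"])
E
```

```text
[ 489.35607256 -139.83961655  217.73575518] [ 3.14134496e+00 -2.46302963e-04  3.04578013e+00] [ 0.27112859 -0.07552419 -2.49331046] [0.02700152 0.15757711 0.07139814]
```

View pics/c.png

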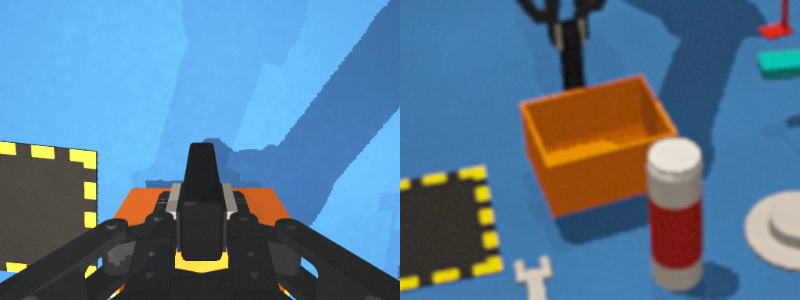

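>>> {"method": "carry_out", "body": {"moves": "0.02 0.12 0 0 0 0.03 -1;0.04 0.26 0 0 0 0.06 -1;0.06 0.4 0 0 0 0.09 -1;0.08 0.54 0 0 0 0.12 -1;0.1 0.65 0 0 0 0.14 -1;0.1 0.7 0 0 0 0.14 -1;0.1 0.7 0 0 0 0.14 -1"}}

```text
t: 6.15
tool_pos: [509.3, 2.6, 217.2]
eef_rot: [3.141, -0.001, 3.12]
wrist_force: [-0.1, 0.3, -2.3]
opening: 0.237
finger_force: 113.0
```

```bash
python3 shot.py d.pkl scene top; python3 - <<'E'
from fit import *
d=pickle.load(open("a.pkl","rb"));T=d["top"];S=d["scene"]
t38=np.radians(38);px=lambda u:np.array(u)/8+[119.5,149.5]
for p in((619.4,132.6,-.024),(619.4,132.6,-.05),(619.4,132.6,-.0)):
  c,s=np.cos(p[2]),np.sin(p[2]);o=[]
  for sx,pts in((26,((0,128),(577,202))),(-26,((0,308),(560,373)))):
    l=[]
    for t in(20,190):
      y=t*np.cos(t38)-26*np.sin(t38);l.append(proj(T,[p[0]+c*sx-s*y,p[1]+s*sx+c*y,195+t*np.sin(t38)+26*np.cos(t38)])[0])
    for u in pts:
      q=px(u);f=(q[0]-l[0][0])/(l[1][0]-l[0][0]);o.append(round(q[1]-(l[0][1]+f*(l[1][1]-l[0][1])),2))
  print(p,o)
d=pickle.load(open("d.pkl","rb"));S2=d["scene"];T2=d["top"];print(S2["state"]["tool_pos"],S2["state"]["eef_rot"])
a=cv2.resize(T2["image"][150:225,190:290,::-1],(400,300),interpolation=cv2.INTER_CUBIC);b=cv2.resize(S2["image"][150:240,230:350,::-1],(400,300),interpolation=cv2.INTER_CUBIC)
cv2.imwrite("pics/d.png",np.hstack([a,b]))
E
```

```text
(619.4, 132.6, -0.024) [np.float64(-0.09), np.float64(-0.55), np.float64(-0.91), np.float64(0.18)]
(619.4, 132.6, -0.05) [np.float64(1.43), np.float64(-0.69), np.float64(0.53), np.float64(0.02)]
(619.4, 132.6, -0.0) [np.float64(-1.48), np.float64(-0.42), np.float64(-2.24), np.float64(0.33)]
[509.34451066   2.57325196 217.16377597] [ 3.14099971e+00 -1.49536752e-03  3.12001585e+00]
```

View pics/d.png

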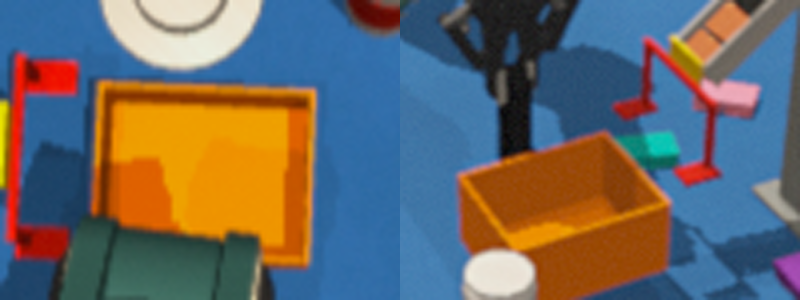

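```bash
python3 - <<'E'
from fit import *
from scipy.optimize import least_squares
d=pickle.load(open("d.pkl","rb"));T=d["top"];S=d["scene"]
L=[(T,(97,81),(60,75)),(T,(317,88),(60,-75)),(T,(305,267),(-60,-75)),
(S,(458-400,176),(-60,-75)),(S,(607-400,132),(-60,75)),(S,(670-400,203),(60,75))]
def res(p):
    r=[];c,s=np.cos(p[2]),np.sin(p[2])
    for C,u,l in L:
        q=np.array(u)/4+[189.6,149.6] if C is T else np.array(u)*.3+[229.6,149.6]
        r.append(proj(C,[p[0]+c*l[0]-s*l[1],p[1]+s*l[0]+c*l[1],p[3]])[0]-q)
    return np.concatenate(r)
r=least_squares(res,[612,0,-.03,109],loss="soft_l1");print(np.round(r.x,3));print(np.round(res(r.x).reshape(-1,2),1).tolist())
E
```

```text
[ 6.14380e+02 -3.80000e-02 -3.40000e-02  1.09721e+02]
[[-0.1, -0.3], [-0.6, 0.6], [0.2, -0.5], [-0.4, -0.6], [-0.2, 0.1], [0.1, 0.4]]
```

>>> {"method": "carry_out", "body": {"moves": "0 0.1 0 0 0 0 -1;0 0.2 0 0 0 0 -1;0 0.3 0 0 0 0 -1;0 0.38 0 0 0 0 -1;0 0.44 0 0 0 0 -1;0 0.44 0 0 0 0 -1;0 0.44 0 0 0 0 -1"}}

```text
t: 6.83
tool_pos: [509.7, 86.8, 217.8]
eef_rot: [-3.141, -0.0, 3.115]
wrist_force: [0.3, 0.4, -2.4]
opening: 0.241
finger_force: 113.2
```

```bash
python3 shot.py e.pkl scene top; python3 - <<'E'
from fit import *
d=pickle.load(open("e.pkl","rb"));S2=d["scene"];T2=d["top"];print(T2["state"]["tool_pos"],S2["state"]["wrist_force"],T2["state"]["wrist_force"])
a=cv2.resize(T2["image"][150:225,150:250,::-1],(400,300),interpolation=cv2.INTER_CUBIC);b=cv2.resize(S2["image"][140:215,270:370,::-1],(400,300),interpolation=cv2.INTER_CUBIC)
cv2.imwrite("pics/e.png",np.hstack([a,b]))
E
```

```text
[509.69469834  86.19985911 217.83483297] [ 0.32699134  0.41982584 -2.37753941] [-0.16958715 -0.25031013 -1.61028401]
```

View pics/e.png

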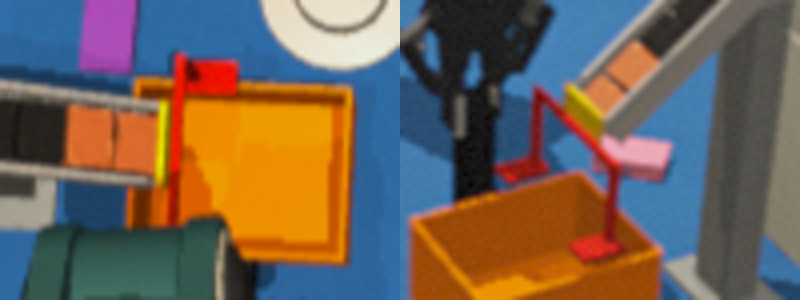

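>>> {"method": "carry_out", "body": {"moves": "0 0 0.01 0 0 0 -1;0 0 0.02 0 0 0 -1;0 0 0.03 0 0 0 -1;0 0 0.04 0 0 0 -1;0 0 0.05 0 0 0 -1;0 0 0.05 0 0 0 -1", "squeeze": 118}}

```text
t: 7.43
tool_pos: [509.9, 88.0, 228.5]
eef_rot: [3.141, 0.001, 3.116]
wrist_force: [0.0, 0.5, -2.5]
opening: 0.239
finger_force: 115.4
```

>>> {"method": "carry_out", "body": {"moves": "0 0 0.005 0 0 0 -1;0 0 0.01 0 0 0 -1;0 0 0.015 0 0 0 -1;0 0 0.02 0 0 0 -1;0 0 0.02 0 0 0 -1"}}

```text
t: 7.85
tool_pos: [509.7, 88.0, 232.1]
eef_rot: [3.141, 0.0, 3.116]
wrist_force: [-0.6, -0.2, -2.4]
opening: 0.238
finger_force: 115.4
```

>>> {"method": "carry_out", "body": {"moves": "0 0 0.005 0 0 0 -1;0 0 0.01 0 0 0 -1;0 0 0.015 0 0 0 -1;0 0 0.02 0 0 0 -1;0 0 0.02 0 0 0 -1"}}

```text
t: 8.27
tool_pos: [509.7, 88.0, 236.1]
eef_rot: [3.141, 0.0, 3.116]
wrist_force: [-0.4, 0.4, -2.5]
opening: 0.235
finger_force: 115.4
```

>>> {"method": "carry_out", "body": {"moves": "0 0 0.005 0 0 0 -1;0 0 0.01 0 0 0 -1;0 0 0.01 0 0 0 -1;0 0 0.01 0 0 0 -1"}}

```text
t: 8.6
tool_pos: [509.5, 88.0, 237.8]
eef_rot: [-3.142, -0.0, 3.116]
wrist_force: [-0.2, 0.1, -3.8]
opening: 0.236
finger_force: 115.5
```

>>> {"method": "carry_out", "body": {"moves": "0 0 0.005 0 0 0 -1;0 0 0.01 0 0 0 -1;0 0 0.01 0 0 0 -1;0 0 0.01 0 0 0 -1"}}

```text
t: 8.93
tool_pos: [509.6, 88.0, 239.9]
eef_rot: [3.142, -0.0, 3.116]
wrist_force: [0.5, 0.3, -5.1]
opening: 0.236
finger_force: 115.5
```

>>> {"method": "carry_out", "body": {"moves": "0 0 0.005 0 0 0 -1;0 0 0.01 0 0 0 -1;0 0 0.01 0 0 0 -1;0 0 0.01 0 0 0 -1"}}

```text
t: 9.27
tool_pos: [509.6, 88.0, 242.0]
eef_rot: [3.142, -0.0, 3.116]
wrist_force: [0.2, 0.3, -4.6]
opening: 0.24
finger_force: 115.5
```

>>> {"method": "carry_out", "body": {"moves": "0 0 0.005 0 0 0 -1;0 0 0.01 0 0 0 -1;0 0 0.015 0 0 0 -1;0 0 0.02 0 0 0 -1;0 0 0.025 0 0 0 -1;0 0 0.03 0 0 0 -1;0 0 0.035 0 0 0 -1;0 0 0.04 0 0 0 -1;0 0 0.04 0 0 0 -1"}}

```text
t: 10.02
tool_pos: [509.6, 88.0, 250.1]
eef_rot: [3.142, 0.0, 3.116]
wrist_force: [-0.3, -0.2, -5.4]
opening: 0.233
finger_force: 115.5
```

>>> {"method": "carry_out", "body": {"moves": "0 0 0.005 0 0 0 -1;0 0 0.01 0 0 0 -1;0 0 0.015 0 0 0 -1;0 0 0.02 0 0 0 -1;0 0 0.025 0 0 0 -1;0 0 0.03 0 0 0 -1;0 0 0.03 0 0 0 -1"}}

```text
t: 10.6
tool_pos: [509.6, 88.0, 256.1]
eef_rot: [3.141, 0.0, 3.116]
wrist_force: [-0.1, -0.9, -3.9]
opening: 0.237
finger_force: 115.5
```

>>> {"method": "carry_out", "body": {"moves": "0 0 0.005 0 0 0 -1;0 0 0.01 0 0 0 -1;0 0 0.015 0 0 0 -1;0 0 0.02 0 0 0 -1;0 0 0.02 0 0 0 -1"}}

```text
t: 11.02
tool_pos: [509.7, 88.0, 260.2]
eef_rot: [3.141, 0.0, 3.116]
wrist_force: [-3.6, -0.1, -12.4]
opening: 0.243
finger_force: 114.1
```

>>> {"method": "carry_out", "body": {"moves": "0 0 0.005 0 0 0 -1;0 0 0.01 0 0 0 -1;0 0 0.01 0 0 0 -1"}}

```text
t: 11.27
tool_pos: [509.3, 87.7, 261.6]
eef_rot: [-3.141, -0.001, 3.115]
wrist_force: [-0.4, -0.9, -5.5]
opening: 0.234
finger_force: 120.9
```

>>> {"method": "carry_out", "body": {"moves": "0 0 0.005 0 0 0 -1;0 0 0.005 0 0 0 -1;0 0 0.005 0 0 0 -1;0 0 0.005 0 0 0 -1"}}

```text
t: 11.6
tool_pos: [509.4, 88.1, 262.8]
eef_rot: [3.142, -0.001, 3.116]
wrist_force: [-1.6, -0.8, -6.2]
opening: 0.242
finger_force: 121.5
```

```bash
python3 shot.py f.pkl scene top; python3 - <<'E'
from fit import *
d=pickle.load(open("f.pkl","rb"));e=pickle.load(open("e.pkl","rb"));S2=d["scene"];T2=d["top"];print(T2["state"]["tool_pos"],S2["state"]["wrist_force"],T2["state"]["wrist_force"],T2["state"]["wrist_torque"])
# trough centre line colours, before/after
t38=np.radians(38);p=(619.4,132.6,-.026)
for t in(10,25,40,60,80,100,120,140,160,180,200):
    y=t*np.cos(t38)-18*np.sin(t38);P=[p[0]-np.sin(p[2])*y,p[1]+y,195+t*np.sin(t38)+18*np.cos(t38)]
    q=np.round(proj(T2,P)[0]).astype(int);print(t,q,e["top"]["image"][q[1],q[0]],T2["image"][q[1],q[0]])
a=cv2.resize(T2["image"][150:225,150:250,::-1],(400,300),interpolation=cv2.INTER_CUBIC);b=cv2.resize(S2["image"][140:215,270:370,::-1],(400,300),interpolation=cv2.INTER_CUBIC)
cv2.imwrite("pics/f.png",np.hstack([a,b]))
E
```

```text
[509.40837891  88.12167061 262.73584887] [-1.60360317 -0.75415096 -6.22120008] [-0.05051811  0.35253065 -6.91806666] [-0.07531881  0.83976102  0.04061528]
10 [186 185] [218 106  44] [202 168 120]
25 [181 185] [220 107  46] [193 178 157]
40 [175 184] [218 106  44] [192 178 157]
60 [168 183] [219 106  44] [193 178 156]
80 [160 182] [41 36 33] [193 178 156]
100 [152 181] [35 33 27] [192 178 156]
120 [144 180] [37 32 29] [192 177 157]
140 [136 179] [182 164 131] [192 177 156]
160 [127 178] [100  91  73] [191 177 156]
180 [118 177] [181 164 131] [193 178 157]
200 [109 176] [193 178 158] [192 177 157]
```

>>> {"method": "carry_out", "body": {"moves": "0 0 0.003 0 0 0 -1;0 0 0.003 0 0 0 -1;0 0 0.003 0 0 0 -1"}}

```text
t: 11.95
tool_pos: [509.6, 88.1, 263.5]
eef_rot: [3.141, 0.0, 3.116]
wrist_force: [0.1, -0.5, -6.0]
opening: 0.235
finger_force: 121.6
```

>>> {"method": "carry_out", "body": {"moves": "0 0 0.003 0 0 0 -1;0 0 0.003 0 0 0 -1;0 0 0.003 0 0 0 -1"}}

```text
t: 12.2
tool_pos: [509.5, 88.1, 263.8]
eef_rot: [-3.142, -0.0, 3.116]
wrist_force: [-0.6, 0.3, -9.6]
opening: 0.238
finger_force: 121.2
```

View pics/f.png

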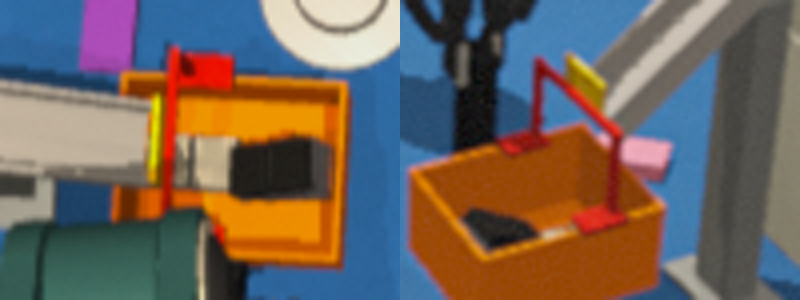

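>>> {"method": "carry_out", "body": {"moves": "0 0 -0.01 0 0 0 -1;0 0 -0.02 0 0 0 -1;0 0 -0.04 0 0 0 -1;0 0 -0.06 0 0 0 -1;0 0 -0.08 0 0 0 -1;0 0 -0.1 0 0 0 -1;0 0 -0.12 0 0 0 -1;0 0 -0.14 0 0 0 -1;0 0 -0.16 0 0 0 -1"}}

```text
t: 12.95
tool_pos: [509.8, 88.0, 231.8]
eef_rot: [3.142, 0.0, 3.116]
wrist_force: [0.7, 0.6, -4.1]
opening: 0.236
finger_force: 121.8
```

>>> {"method": "carry_out", "body": {"moves": "0 0 -0.02 0 0 0 -1;0 0 -0.04 0 0 0 -1;0 0 -0.06 0 0 0 -1;0 0 -0.06 0 0 0 -1;0 0 -0.06 0 0 0 -1;0 0 -0.06 0 0 0 -1"}}

```text
t: 13.45
tool_pos: [509.8, 88.0, 220.2]
eef_rot: [3.141, 0.0, 3.116]
wrist_force: [-0.4, 0.1, -4.8]
opening: 0.238
finger_force: 121.8
```

```bash
python3 shot.py g.pkl scene top; python3 - <<'E'
from fit import *
d=pickle.load(open("g.pkl","rb"));T=d["top"];s=T["state"];print(s["t"],s["tool_pos"],s["eef_rot"],s["wrist_force"],s["wrist_torque"])
for C in(T,d["scene"]):
    m=mask(C,(4,130,40),(24,255,255),near=None);print(m.sum())
# colour of trough near lip
for t in(-20,0,10,25,40):
    y=t*np.cos(np.radians(38))-11;q=np.round(proj(T,[619.4,132.6+y,195+t*.6157+14])[0]).astype(int);print(t,T["image"][q[1],q[0]])
E
```

```text
13.5 [509.84389629  88.02040948 220.30156925] [3.14144147e+00 5.55468753e-04 3.11570284e+00] [-0.65944269  0.41352315 -5.78250576] [ 0.03424292  0.47149257 -0.05013977]
1656.0
3099.0
-20 [193 174 140]
0 [226 217   0]
10 [173 142 115]
25 [195 180 160]
40 [194 179 158]
```

>>> {"method": "carry_out", "body": {"moves": "0 -0.03 0 0 0 0 -1;0 -0.08 0 0 0 0 -1;0 -0.16 0 0 0 0 -1;0 -0.26 0 0 0 0 -1;0 -0.37 0 0 0 0 -1;0 -0.48 0 0 0 0 -1;-0.01 -0.6 0 0 0 0 -1;-0.02 -0.72 0 0 0 0 -1;-0.04 -0.84 0 0 0 0 -1;-0.06 -0.95 0 0 0 0 -1"}}

```text
t: 14.38
tool_pos: [497.0, -104.8, 220.3]
eef_rot: [-3.141, 0.0, 3.114]
wrist_force: [0.3, 0.4, -5.4]
opening: 0.242
finger_force: 121.8
```

>>> {"method": "carry_out", "body": {"moves": "-0.02 -0.11 0 0 0 -0.04 -1;-0.04 -0.22 0 0 0 -0.08 -1;-0.06 -0.33 0 0 0 -0.12 -1;-0.08 -0.44 0 0 0 -0.16 -1;-0.1 -0.55 0 0 0 -0.2 -1;-0.12 -0.66 0 0 0 -0.24 -1;-0.14 -0.77 0 0 0 -0.28 -1;-0.16 -0.86 0 0 0 -0.32 -1;-0.18 -0.94 0 0 0 -0.35 -1;-0.2 -1 0 0 0 -0.36 -1"}}

```text
t: 15.22
tool_pos: [456.3, -304.8, 220.3]
eef_rot: [-3.14, 0.0, 2.933]
wrist_force: [-0.9, -0.9, -5.3]
opening: 0.239
finger_force: 121.8
```

>>> {"method": "carry_out", "body": {"moves": "0 -0.09 0 0 0 0 -1;0 -0.17 0 0 0 0 -1;0 -0.24 0 0 0 0 -1;0 -0.28 0 0 0 0 -1;0 -0.3 0 0 0 0 -1;0 -0.3 0 0 0 0 -1;0 -0.3 0 0 0 0 -1"}}

```text
t: 15.8
tool_pos: [457.7, -361.3, 219.8]
eef_rot: [3.141, -0.001, 2.936]
wrist_force: [-0.1, 0.5, -4.8]
opening: 0.233
finger_force: 121.8
```

```bash
python3 shot.py i.pkl scene top; python3 - <<'E'
from fit import *
d=pickle.load(open("i.pkl","rb"));T=d["top"];s=T["state"];S=d["scene"]
print(s["t"],s["tool_pos"],s["eef_rot"],s["wrist_force"])
z=s["tool_pos"][2]-107.8;print("rim",z)
C=T
m=cv2.inRange(cv2.cvtColor(C["image"],cv2.COLOR_RGB2HSV),(5,130,40),(21,255,255))
k,l,st,ce=cv2.connectedComponentsWithStats(m);i=1+np.argmax(st[1:,4]);pts=np.argwhere(l==i)[:,::-1].astype(np.int32)
print(cv2.minAreaRect(pts),st[i])
M=np.zeros((384,512),np.uint8);cv2.fillConvexPoly(M,cv2.convexHull(pts),1)
f=fit([C],[M.astype(float)],(557,-380,-.2),(60,75,z-75,z));print("tray",np.round(f.x,3),f.fun)
# mat refit: points of border in old picture via hull minAreaRect back-projected
o=pickle.load(open("a.pkl","rb"))
for C in(o["top"],o["scene"]):
    y=cv2.inRange(cv2.cvtColor(C["image"],cv2.COLOR_RGB2HSV),(22,110,100),(35,255,255));w=np.zeros_like(y)
    cv2.fillConvexPoly(w,cv2.convexHull(proj(C,box(557,-383,-.204,100,115,0,3)).astype(np.int32)),1)
    P=np.array([at(C,q,3)[:2] for q in np.argwhere((y>0)&(w>0))[:,::-1]],np.float32);r=cv2.minAreaRect(P);print(r)
E
```

```text
15.85 [ 457.82283365 -360.90680187  219.84558136] [ 3.14045757e+00 -5.92480586e-04  2.93691977e+00] [-0.33643317  0.33860428 -5.98276159]
rim 112.04558136178385
((376.66339111328125, 215.5707244873047), (62.439674377441406, 48.331382751464844), 12.094757080078125) [ 342  188   69   54 2186]
tray [ 5.59107e+02 -3.79859e+02 -1.85000e-01] 169.9686274509804
((558.0926513671875, -383.123046875), (210.1490936279297, 180.09056091308594), 78.22425079345703)
((557.0946044921875, -383.4695739746094), (208.66734313964844, 179.95571899414062), 78.24929809570312)
```

>>> {"method": "carry_out", "body": {"moves": "-0.01 -0.005 -0.03 0 0 0 -1;-0.01 -0.005 -0.06 0 0 0 -1;-0.01 -0.005 -0.09 0 0 0 -1;-0.01 -0.005 -0.12 0 0 0 -1;-0.01 -0.005 -0.14 0 0 0 -1;-0.01 -0.005 -0.155 0 0 0 -1;-0.01 -0.005 -0.155 0 0 0 -1;-0.01 -0.005 -0.155 0 0 0 -1"}}

```text
t: 16.57
tool_pos: [455.7, -363.1, 189.6]
eef_rot: [3.141, 0.0, 2.936]
wrist_force: [-3.4, 2.4, 3.3]
opening: 0.237
finger_force: 122.9
```

>>> {"method": "carry_out", "body": {"moves": "0 0 -0.005 0 0 0 -1;0 0 -0.01 0 0 0 -1;0 0 -0.01 0 0 0 -1"}}

```text
t: 16.82
tool_pos: [455.3, -363.3, 188.2]
eef_rot: [3.141, 0.0, 2.936]
wrist_force: [-6.8, 4.8, 9.9]
opening: 0.236
finger_force: 124.1
```

```bash
python3 -c "
from h import *
s=env.state();print(s['tool_pos'],s['eef_rot'],s['wrist_force'])"
```

```text
[ 455.26630867 -363.31020315  188.1728104 ] [3.14125348e+00 4.58548832e-04 2.93552594e+00] [-6.84219218  4.75156154  9.8953155 ]
```

>>> {"method": "carry_out", "body": {"moves": "0 0 0.005 0 0 0 -1;0 0 0.005 0 0 0 -1;0 0 0.005 0 0 0 -1;0 0 0.005 0 0 0 -1;0 0 0.005 0 0 0 -1", "squeeze": 20}}

```text
t: 17.23
tool_pos: [455.6, -363.3, 188.6]
eef_rot: [-3.141, 0.001, 2.936]
wrist_force: [-5.0, 3.2, 5.3]
opening: 0.235
finger_force: 123.2
```

>>> {"method": "carry_out", "body": {"moves": "0 0 0.005 0 0 0 -0.3;0 0 0.005 0 0 0 0.2;0 0 0.005 0 0 0 0.6;0 0 0.005 0 0 0 1;0 0 0.005 0 0 0 1;0 0 0.005 0 0 0 1;0 0 0.005 0 0 0 1;0 0 0.005 0 0 0 1"}}

```text
t: 17.9
tool_pos: [455.7, -363.0, 189.1]
eef_rot: [-3.142, 0.0, 2.936]
wrist_force: [-0.3, 0.5, 0.3]
opening: 0.996
finger_force: 0.0
```

Released; rise straight up and check from the wrist and overhead.

>>> {"method": "carry_out", "body": {"moves": "0 0 0.1 0 0 0 1;0 0 0.25 0 0 0 1;0 0 0.4 0 0 0 1;0 0 0.55 0 0 0 1;0 0 0.6 0 0 0 1;0 0 0.6 0 0 0 1;0 0 0.6 0 0 0 1"}}

```text
t: 18.48
tool_pos: [455.5, -362.7, 308.8]
eef_rot: [3.141, 0.0, 2.936]
wrist_force: [0.3, -1.0, -0.7]
opening: 0.998
finger_force: 0.0
```

>>> {"method": "carry_out", "body": {"moves": "-0.1 0.2 0 0 0 0 1;-0.1 0.4 0 0 0 0 1;-0.1 0.6 0 0 0 0 1;-0.1 0.8 0 0 0 0 1;-0.1 1 0 0 0 0 1;-0.1 1 0 0 0 0 1;-0.1 1 0 0 0 0 1"}}

```text
t: 19.07
tool_pos: [435.1, -160.4, 307.5]
eef_rot: [3.141, -0.003, 2.941]
wrist_force: [-0.6, -0.8, 0.5]
opening: 0.996
finger_force: 0.0
```

```bash
python3 shot.py j.pkl scene top; python3 - <<'E'
from fit import *
d=pickle.load(open("j.pkl","rb"));T=d["top"];S=d["scene"]
for C in(T,S):
    m=cv2.inRange(cv2.cvtColor(C["image"],cv2.COLOR_RGB2HSV),(4,130,40),(21,255,255))
    w=np.zeros_like(m);cv2.fillConvexPoly(w,cv2.convexHull(proj(C,box(557,-383,-.204,90,105,0,78)).astype(np.int32)),1)
    pts=np.argwhere((m>0)&(w>0))[:,::-1].astype(np.int32);M=np.zeros((384,512),np.uint8);cv2.fillConvexPoly(M,cv2.convexHull(pts),1)
    f=fit([C],[M.astype(float)],(557,-383,-.2),(60,75,3,78));print("tray",np.round(f.x,3),f.fun,M.sum())
    q=proj(C,box(557,-383,-.204,60,75,3,78));print(q.min(0),q.max(0))
for l in("pad_a","disc","cleaner","wrench"):
    pr=env.camera("top") if l=="pad_a" else pr
    for r in env.spot_in(l,pr)[:9]:
        q=np.round(r["xy"]).astype(int);print(l,round(r["conf"],2),q,np.round(at(pr,r["xy"],9)[:2]),pr["image"][q[1],q[0]])
a=pickle.load(open("a.pkl","rb"))
df=np.abs(a["top"]["image"].astype(int)-T["image"].astype(int)).max(2)
for n,(x,y,r) in dict(disc=(765,25,80),can=(755,-127,60),wrench=(752,-288,60)).items():
    q=proj(T,[x,y,20])[0].astype(int);k=int(r/2.4);print(n,(df[q[1]-k:q[1]+k,q[0]-k:q[0]+k]>40).sum())
E
```

```text
tray [ 5.56634e+02 -3.82756e+02 -2.25000e-01] 501.3372549019608 3228
[340.84518291 189.79118818] [407.47868816 243.50368689]
tray [ 5.60724e+02 -3.84299e+02 -2.20000e-01] 238.91372549019607 3084
[117.98020349 224.83699146] [178.63968477 282.68456704]
pad_a 0.83 [178 122] [837. 197.] [166  72 178]
pad_a 0.81 [381 218] [ 555. -414.] [35 32 26]
pad_a 0.81 [363 212] [ 573. -360.] [201 183 147]
pad_a 0.73 [142 254] [436. 290.] [235 174 190]
pad_a 0.65 [183 241] [478. 168.] [  0 220 193]
pad_a 0.61 [ 73 179] [657. 505.] [28 24 25]
pad_a 0.59 [176 159] [723. 198.] [172  76 183]
disc 0.71 [236 147] [762.  18.] [233 221 199]
cleaner 0.85 [288 143] [ 777. -138.] [231 238 233]
wrench 0.53 [334 154] [ 747. -275.] [158 151 142]
disc 2
can 0
wrench 0
```

```bash
python3 - <<'E'
from fit import *
d=pickle.load(open("j.pkl","rb"));a=pickle.load(open("a.pkl","rb"))
for n in("top","scene"):
    C=d[n];hsv=cv2.cvtColor(C["image"],cv2.COLOR_RGB2HSV)
    for hi,v in((19,80),(21,80)):
        m=cv2.inRange(hsv,(4,140,v),(hi,255,255));w=np.zeros_like(m);cv2.fillConvexPoly(w,cv2.convexHull(proj(C,box(557,-383,-.204,100,115,0,80)).astype(np.int32)),1);m*=w
        k,l,st,ce=cv2.connectedComponentsWithStats(m);i=1+np.argmax(st[1:,4]);pts=np.argwhere(l==i)[:,::-1].astype(np.int32)
        M=np.zeros((384,512),np.uint8);cv2.fillConvexPoly(M,cv2.convexHull(pts),1)
        f=fit([C],[M.astype(float)],(557,-383,-.2),(60,75,3,78));print(n,hi,np.round(f.x,3),f.fun,M.sum())
    df=(np.abs(cv2.blur(a[n]["image"],(3,3)).astype(int)-cv2.blur(C["image"],(3,3)).astype(int)).max(2)>45).astype(np.uint8)
    k,l,st,ce=cv2.connectedComponentsWithStats(df)
    print([(x[:4].tolist(),int(x[4])) for x in st[1:] if x[4]>8])
    r=C["image"].astype(int);lin=(abs(r-[218,106,44]).max(2)<25)
    p=np.argwhere(lin);print("lining px",len(p),p.mean(0)[::-1] if len(p) else None)
E
```

```text
top 19 [ 5.57287e+02 -3.85043e+02 -2.17000e-01] 82.30196078431372 2746
top 21 [ 5.57397e+02 -3.85088e+02 -2.17000e-01] 84.78039215686276 2752
[([111, 170, 4, 16], 52), ([126, 172, 3, 15], 38), ([140, 172, 50, 22], 832), ([173, 177, 150, 182], 7508), ([343, 190, 66, 55], 2312), ([291, 237, 11, 11], 55), ([265, 241, 94, 143], 8534), ([351, 240, 32, 20], 361), ([0, 292, 195, 92], 6750)]
lining px 3 [275.33333333 190.        ]
scene 19 [ 5.56863e+02 -3.83666e+02 -2.19000e-01] 95.00392156862745 2900
scene 21 [ 5.56863e+02 -3.83666e+02 -2.19000e-01] 95.00392156862745 2900
[([183, 0, 7, 7], 41), ([174, 0, 33, 19], 177), ([215, 1, 3, 4], 12), ([211, 0, 38, 65], 1305), ([349, 0, 37, 76], 1394), ([374, 0, 13, 6], 61), ([181, 13, 11, 14], 97), ([200, 20, 5, 18], 62), ([170, 23, 8, 33], 152), ([179, 28, 20, 5], 78), ([181, 34, 17, 7], 104), ([205, 35, 3, 12], 19), ([178, 45, 30, 38], 309), ([187, 59, 16, 8], 67), ([188, 66, 30, 29], 211), ([219, 68, 3, 8], 16), ([219, 78, 5, 23], 99), ([173, 84, 36, 68], 746), ([220, 118, 6, 18], 65), ([354, 120, 9, 7], 33), ([346, 128, 8, 7], 31), ([209, 130, 8, 4], 26), ([316, 137, 35, 32], 329), ([245, 144, 83, 15], 851), ([199, 159, 79, 108], 4122), ([117, 200, 62, 83], 2900)]
lining px 30 [157.3        233.46666667]
```

```bash
python3 -c "
from plant import env
print(env.sign_off())"
```

```text
the job is handed in; nothing more can be done
None
```

The job is handed in: I raised the gate gently to its stop and the chute emptied, with all three pads' weight felt in the tray. The tray stands released on the mat, about 1 mm and 0.7° off centre, and the disc, spray can and wrench are unmoved.

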